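# Load the inspection rack in reverse order

### The job

Move the four circuit-board carriers from the coloured bays of the supply rack into the black inspection rack, one in each bay, in reverse order: the carrier that is leftmost in the supply rack goes to the rightmost bay of the inspection rack, and so on, so that the last board gets looked at first. Keep every carrier upright, set it flat on the floor of its bay and let go; leave the solder reel, the loupe and the little bottle where they are.

Things in the scene. Friction and masses are not known exactly. Their poses are not given: they have to be found in the camera images.
- c_red (a point): the red board carrier, loose, about 90 g: a grey foot 60 x 34 x 10 mm high, a thin green circuit board standing on it, and on top a red grip block 44 (x) x 16 (y) x 20 mm high, from 44 to 64 mm above the underside; 64 mm tall in all. This point is its centre, half-way up: 32 mm above its underside, 22 mm below the middle of the grip block. x: along the board and the 44 mm length of the grip; y: across the board, the 16 mm width of the grip; z: up
- c_yellow (a point): the yellow board carrier, loose, about 90 g: a grey foot 60 x 34 x 10 mm high, a thin green circuit board standing on it, and on top a yellow grip block 44 (x) x 16 (y) x 20 mm high, from 44 to 64 mm above the underside; 64 mm tall in all. This point is its centre, half-way up: 32 mm above its underside, 22 mm below the middle of the grip block. x: along the board and the 44 mm length of the grip; y: across the board, the 16 mm width of the grip; z: up
- c_blue (a point): the blue board carrier, loose, about 90 g: a grey foot 60 x 34 x 10 mm high, a thin green circuit board standing on it, and on top a blue grip block 44 (x) x 16 (y) x 20 mm high, from 44 to 64 mm above the underside; 64 mm tall in all. This point is its centre, half-way up: 32 mm above its underside, 22 mm below the middle of the grip block. x: along the board and the 44 mm length of the grip; y: across the board, the 16 mm width of the grip; z: up
- c_white (a point): the white board carrier, loose, about 90 g: a grey foot 60 x 34 x 10 mm high, a thin green circuit board standing on it, and on top a white grip block 44 (x) x 16 (y) x 20 mm high, from 44 to 64 mm above the underside; 64 mm tall in all. This point is its centre, half-way up: 32 mm above its underside, 22 mm below the middle of the grip block. x: along the board and the 44 mm length of the grip; y: across the board, the 16 mm width of the grip; z: up
- bay_red: the red bay of the supply rack, fixed to it: open tray 82 (x) x 56 (y) mm outside, 76 x 50 mm inside, 4 mm floor, rim 16 mm above its underside. Holds the red carrier at the start. Origin at the centre of its underside, which is 6 mm above the table; axes parallel to the supply rack's
- bay_yellow: the yellow bay of the supply rack, fixed to it: open tray 82 (x) x 56 (y) mm outside, 76 x 50 mm inside, 4 mm floor, rim 16 mm above its underside. Holds the yellow carrier at the start. Origin at the centre of its underside, which is 6 mm above the table; axes parallel to the supply rack's
- bay_blue: the blue bay of the supply rack, fixed to it: open tray 82 (x) x 56 (y) mm outside, 76 x 50 mm inside, 4 mm floor, rim 16 mm above its underside. Holds the blue carrier at the start. Origin at the centre of its underside, which is 6 mm above the table; axes parallel to the supply rack's
- bay_white: the white bay of the supply rack, fixed to it: open tray 82 (x) x 56 (y) mm outside, 76 x 50 mm inside, 4 mm floor, rim 16 mm above its underside. Holds the white carrier at the start. Origin at the centre of its underside, which is 6 mm above the table; axes parallel to the supply rack's
- src: supply rack: dark steel plate 90 (x) x 300 (y) x 6 mm on the table, fixed, carrying the four coloured bays in a row along its y, bay centres at y = -108, -36, +36 and +108 mm; +y is its left end as the robot sees it. Origin at the centre of its underside. It may lie left or right of the inspection rack
- dst: inspection rack: black, fixed, plate 90 (x) x 300 (y) x 6 mm with four equal empty bays in a row along its y, bay centres at x = 0, y = -108, -36, +36 and +108 mm; each bay 76 (x) x 50 (y) mm inside, its grey floor 10 mm and its rim 22 mm above the rack's underside; +y is its left end as the robot sees it. Origin at the centre of its underside, on the table
- spool: bystander, loose: reel of solder wire, 52 mm across, 44 mm high; origin at the centre of its underside, z up
- loupe: bystander, loose: black eye loupe, 44 mm across, 40 mm high; origin at the centre of its underside, z up
- flux: bystander, loose: small amber bottle with a white cap, 36 mm across, 70 mm high; origin at the centre of its underside, z up
Things that resemble listed ones, but are neither listed nor needed, are in the scene too. Leave any orange or purple look-alike of the part that bears c_red alone. Leave any orange look-alike of the part that bears c_blue alone.

How it is judged:
At the end, for the whole second after the job is handed in: Each carrier stands in the inspection-rack bay that mirrors its own supply bay (supply bay at y, inspection bay at -y in the rack's frame), its centre within 12 mm of the bay's centre along each of the rack's x and y, seated on the bay floor within 4 mm, upright within 0.1 rad, at rest and released (((y of bay_red in the frame of src between -0.128 and -0.088 m and y of c_red in the frame of dst between 0.096 and 0.12 m) or (y of bay_red in the frame of src between -0.056 and -0.016 m and y of c_red in the frame of dst between 0.024 and 0.048 m) or (y of bay_red in the frame of src between 0.016 and 0.056 m and y of c_red in the frame of dst between -0.048 and -0.024 m) or (y of bay_red in the frame of src between 0.088 and 0.128 m and y of c_red in the frame of dst between -0.12 and -0.096 m)) and x of c_red in the frame of dst between -0.012 and 0.012 m and z of c_red in the frame of dst between 0.038 and 0.046 m and angle between each of c_red, c_yellow, c_blue, c_white's own z axis and vertical below 0.1 rad and linear speed of each of card_red, card_yellow, card_blue, card_white below 0.02 m/s and contact force between each of card_red, card_yellow, card_blue, card_white and the fingers below 0.1 N and ((y of bay_yellow in the frame of src between -0.128 and -0.088 m and y of c_yellow in the frame of dst between 0.096 and 0.12 m) or (y of bay_yellow in the frame of src between -0.056 and -0.016 m and y of c_yellow in the frame of dst between 0.024 and 0.048 m) or (y of bay_yellow in the frame of src between 0.016 and 0.056 m and y of c_yellow in the frame of dst between -0.048 and -0.024 m) or (y of bay_yellow in the frame of src between 0.088 and 0.128 m and y of c_yellow in the frame of dst between -0.12 and -0.096 m)) and x of c_yellow in the frame of dst between -0.012 and 0.012 m and z of c_yellow in the frame of dst between 0.038 and 0.046 m and ((y of bay_blue in the frame of src between -0.128 and -0.088 m and y of c_blue in the frame of dst between 0.096 and 0.12 m) or (y of bay_blue in the frame of src between -0.056 and -0.016 m and y of c_blue in the frame of dst between 0.024 and 0.048 m) or (y of bay_blue in the frame of src between 0.016 and 0.056 m and y of c_blue in the frame of dst between -0.048 and -0.024 m) or (y of bay_blue in the frame of src between 0.088 and 0.128 m and y of c_blue in the frame of dst between -0.12 and -0.096 m)) and x of c_blue in the frame of dst between -0.012 and 0.012 m and z of c_blue in the frame of dst between 0.038 and 0.046 m and ((y of bay_white in the frame of src between -0.128 and -0.088 m and y of c_white in the frame of dst between 0.096 and 0.12 m) or (y of bay_white in the frame of src between -0.056 and -0.016 m and y of c_white in the frame of dst between 0.024 and 0.048 m) or (y of bay_white in the frame of src between 0.016 and 0.056 m and y of c_white in the frame of dst between -0.048 and -0.024 m) or (y of bay_white in the frame of src between 0.088 and 0.128 m and y of c_white in the frame of dst between -0.12 and -0.096 m)) and x of c_white in the frame of dst between -0.012 and 0.012 m and z of c_white in the frame of dst between 0.038 and 0.046 m); the robot touches nothing.
It fails at once if a carrier is tipped by more than 0.5 rad (angle between any of c_red, c_yellow, c_blue, c_white's own z axis and vertical above 0.5 rad).
It fails at once if the solder reel, loupe or bottle is moved by more than 25 mm (distance of any of spool, loupe, flux from where it was at the start of the episode above 0.025 m).
It also fails if it takes over 120 s, if anything falls off the work surface, if the arm or the gripper's body presses on something with over 40 N, if the wrist force passes 120 N, or if a joint passes its speed limit or range.

### The arm

A 6-joint arm with a two-finger parallel gripper is mounted at the origin on the work surface. World frame = base frame: x ahead of the robot, y to its left, z up, the work surface at z = 0. Lengths are in m, angles in rad, forces in N, time in s.
With the tool pointing down it reaches from about 0.375 to 0.9 m from the base axis. Payload 3.1 kg.
Tool frame: the origin (TCP) lies at the very end of the fingers, on their centre line; the grasp point (between the pads) lies 19 mm behind it; z points along the fingers, x is the direction in which the jaws open and shut, and the axes are right-handed (so a half turn about z gives the same grasp; the last joint's range is limited). The gripper opens to 85 mm and grips with 20 to 120 N. Pads are 22 mm wide; open, the fingers measure 114 mm over their backs; the gripper's body (76 mm by 85 mm) begins 54 mm behind the grasp point. The pads swing forward as they close: fully open they stand 13 mm farther back than shut.
Start: joints at [-1.512, 0.527, 1.433, -0, 1.181, -0.178], TCP at [0.147, -0.607, 0.199] pointing down, gripper open.
Joint ranges: [-3.08, 3.08], [-0.75, 2.2], [0.22, 2.44], [-1.43, 4.57], [0, 2.65], [-2.85, 2.85]. Speed limits (rad/s): [2.79, 2.79, 3.14, 3.14, 3.14, 3.14].

### API

Orientations are given as a rotation vector (axis times angle).
In Python, from rig import status, capture, workorder, spotter gives the robot as it stands.
- The arm moves only by the tool move_arm, never from a script. Its argument "motion" is a list of rows, each an object of numbers: "x", "y", "z": the shift along the tool's x, y, z in cm; "turn": the turn about the tool's z in degrees; "jaw": the closure, from -1 (fully open) to 1 (shut). A call has 1 to 20 rows; each row is the pose to reach, as a shift and turn from the pose commanded when the call began, along the tool's axes at that moment; what a row does not reach only later rows make up. A row lasts 1/12 s, in which the tool goes at most 41.7 mm and 7.16 degrees, less where a joint would pass 70% of its speed; a pose out of reach is approached as far as the arm can. A call with a gripper value outside its range is refused whole. The fingers move at their own pace and stop on an object; "newtons" is the grip in N (left out, the last holds). Time passes only in rows, so rows that repeat a pose let the fingers close. It gives the time, the measured TCP pose, the force and the opening at its end, in the units of the state.
- status.sense(): the state, without advancing time (a new reading comes with each control period).
- capture(name): name is "scene" or "top" or "wrist"; returns a dict with "img" (420x560x3 uint8, blue, green, red), "intrinsics" (3x3 intrinsics, pixels), "pose" (4x4, takes a point from camera to world coordinates). Camera axes: x right, y down, z forward; pixel columns grow to the right and rows downward; lengths in m; the calibration is good to about 2 mm. A picture is of the moment at which its call begins. There is no depth.
- workorder.job_done(): hands the job in, once; it reports no verdict.
Trained networks look in the newest picture that a camera, given by its name, has taken for a name from the list of things; names that differ only in an ending like _2 or _b are one class to them, and where a whole thing is asked for, a point or a joint stands for the part that bears it (a point fixed in the world has none). Each returns a list of dicts, best first, with "p" (0 to 1); they miss things now and then, are a little off and sometimes report something else, mostly with a low value. They report only what shows in the picture. A call takes as long as a camera call. They do not tell look-alikes from the thing itself.
- spotter.search_frame(camera, query): "location" ([column, row] in pixels, amid what is visible of it).
- spotter.mark_of(camera, query): "location" ([column, row] in pixels: a listed point, or the origin of a listed thing).
The state is a dict: "clock": time; "qpos": joint angles; "qd": joint speeds; "tau": joint torques, N m; "tcp_pos": TCP position; "orientation": TCP orientation; "contact_force": force on the tool from outside, world axes, zero at the start; "moment": the same for the moment, N m; "gripper_width": finger opening in m.
Only numpy, scipy, OpenCV 4.12 (cv2) and the standard library are available. Lean on these libraries where they do the work, as an engineer would, in place of code of your own. Each camera call takes 0.05 s, during which the arm holds its last target.

## Working session

There is one attempt and no reset: what is moved stays moved. The work goes in short steps, Python scripts to look and compute and a tool call to move; the robot and the scene stay as the last step left them, time stands still between calls to the robot, and variables do not carry over. Pictures are saved under pics/ and viewed, and the job is handed in when it is done.

Besides the shell and the picture viewer there is one more tool, called as name(argument=value, ...) on one line, values as JSON. move_arm: Moves the arm, as the interface text tells. Its arguments: {"type":"object","properties":{"motion":{"type":"array","items":{"type":"object","properties":{"x":{"type":"number"},"y":{"type":"number"},"z":{"type":"number"},"turn":{"type":"number"},"jaw":{"type":"number"}}}},"newtons":{"type":"number"}},"required":["motion"]}

```bash
mkdir -p pics; ls
python3 - <<'E'
from rig import status,capture
import cv2
for n in("scene","top"):
    c=capture(n); cv2.imwrite(f"pics/{n}0.png",c["img"]); print(n,c["intrinsics"].round(1).tolist(),c["pose"].round(3).tolist())
s=status.sense(); print(s)
E
```

```text
pics
scene [[482.7, 0.0, 282.1], [0.0, 482.7, 217.4], [0.0, 0.0, 1.0]] [[0.742, 0.375, -0.555, 1.174], [0.669, -0.388, 0.633, -0.66], [0.022, -0.842, -0.539, 0.615], [0.0, 0.0, 0.0, 1.0]]
top [[417.4, 0.0, 281.6], [0.0, 417.4, 209.0], [0.0, 0.0, 1.0]] [[-0.013, -0.996, 0.089, 0.497], [-1.0, 0.014, 0.006, -0.011], [-0.007, -0.089, -0.996, 0.94], [0.0, 0.0, 0.0, 1.0]]
{'clock': 0.1, 'qpos': array([-1.51147468e+00,  5.28357642e-01,  1.43376259e+00,  3.65674156e-05,
        1.18142099e+00, -1.78498719e-01]), 'qd': array([ 0.00103432, -0.00252383, -0.00312491,  0.00035898, -0.00042122,
        0.00066218]), 'tau': array([ 5.37554820e-05, -4.43303633e+01, -1.78586608e+01, -2.65613808e-04,
        3.84852159e-03, -7.78540379e-07]), 'tcp_pos': array([ 0.14723871, -0.60668738,  0.19834479]), 'orientation': array([-2.46810753e+00,  1.94132670e+00,  1.99091514e-03]), 'contact_force': array([ 0.14650444, -0.25417467, -0.23583294]), 'moment': array([ 0.01999339, -0.00474706, -0.01532422]), 'gripper_width': 0.08527505706740598}
```

View pics/scene0.png

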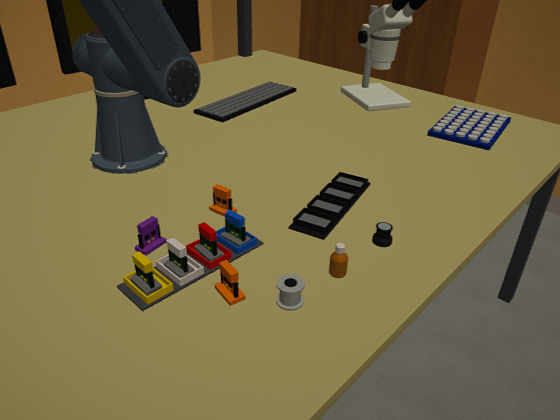

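View pics/top0.png

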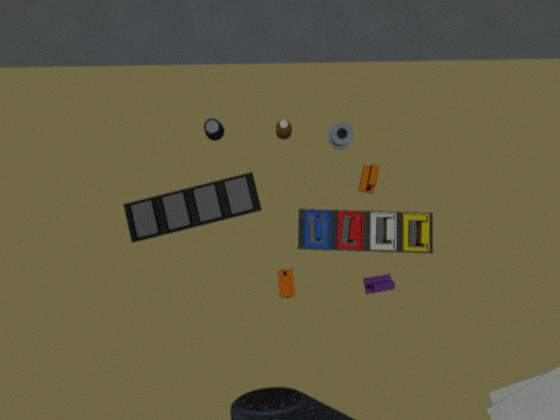

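The top view shows the supply rack at (365,231), with blue, red, white and yellow running left to right. The black rack is at (192,207). The look-alikes stand outside the racks: orange at (369,179) and (286,283), purple at (379,284). The real carriers are the ones in the coloured bays. Next I'll enlarge the view and measure.

```bash
cat > h.py <<'E'
import numpy as np,cv2
from rig import status,capture,spotter
def ray(c,px,z):
    K,P=c["intrinsics"],c["pose"]
    d=P[:3,:3]@np.linalg.solve(K,np.array([px[0],px[1],1.])); o=P[:3,3]
    return (o+d*(z-o[2])/d[2])
def proj(c,p):
    K,P=c["intrinsics"],c["pose"]
    q=K@(P[:3,:3].T@(np.asarray(p)-P[:3,3])); return q[:2]/q[2]
E
python3 - <<'E'
from h import *
c=capture("top"); im=c["img"]
cv2.imwrite("pics/a.png",cv2.resize(im[190:270,285:445],None,fx=5,fy=5,interpolation=cv2.INTER_CUBIC))
cv2.imwrite("pics/b.png",cv2.convertScaleAbs(cv2.resize(im[165:250,115:275],None,fx=5,fy=5,interpolation=cv2.INTER_CUBIC),alpha=2.5))
for q in["c_red","c_yellow","c_blue","c_white","bay_red","bay_yellow","bay_blue","bay_white","src","dst","spool","loupe","flux"]:
    r=spotter.mark_of("top",q)
    z={'c':.042,'b':.006}.get(q[0],0) if q[1] in '_a' else 0
    print(q,[(np.round(a["location"],1).tolist(),round(a["p"],2),ray(c,a["location"],z).round(4)[:2].tolist()) for a in r[:4]])
E
```

```text
c_red [([352.3, 231.8], 0.74, [0.5266, -0.1568]), ([378.1, 284.6], 0.7, [0.414, -0.2083]), ([369.0, 176.9], 0.6, [0.6451, -0.1964])]
c_yellow [([418.6, 231.2], 0.92, [0.5259, -0.2988])]
c_blue [([319.5, 229.3], 0.91, [0.5329, -0.0866]), ([287.5, 285.1], 0.81, [0.4154, -0.0161])]
c_white [([388.9, 227.3], 0.66, [0.5352, -0.2356])]
bay_red [([350.6, 231.6], 0.95, [0.5283, -0.1589])]
bay_yellow [([416.2, 234.3], 0.77, [0.5203, -0.3048])]
bay_blue [([316.5, 231.5], 0.68, [0.5295, -0.0828])]
bay_white [([380.6, 231.2], 0.77, [0.5282, -0.2258])]
src [([364.8, 231.3], 0.88, [0.5287, -0.1917]), ([421.4, 231.0], 0.51, [0.5276, -0.3186]), ([416.1, 235.9], 0.36, [0.5168, -0.3063])]
dst [([193.6, 208.8], 0.88, [0.5849, 0.1936])]
spool [([339.2, 132.4], 0.96, [0.7563, -0.1401])]
loupe [([216.4, 130.4], 0.86, [0.7653, 0.1421])]
flux [([285.3, 131.1], 0.63, [0.7612, -0.0165])]
```

View pics/a.png

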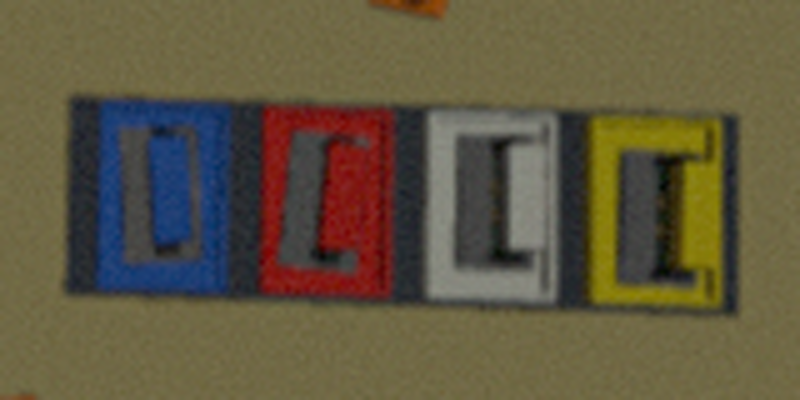

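View pics/b.png

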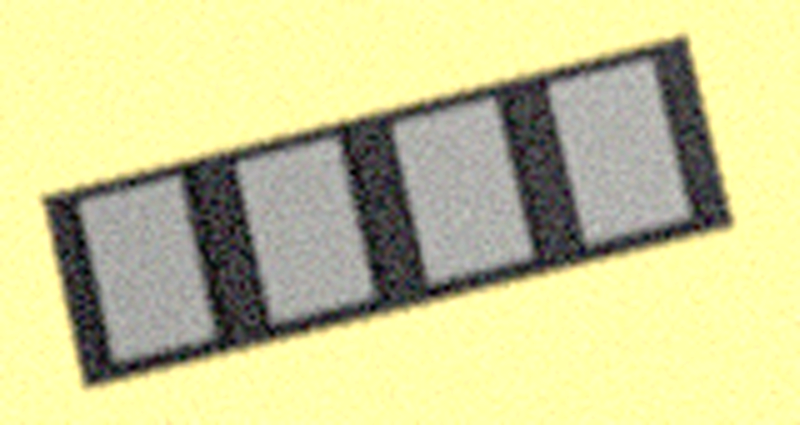

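```bash
cat >> h.py <<'E'
from scipy.spatial.transform import Rotation as R
def rack(c,cor,off,z):
    P=np.array([ray(c,np.array(p)/5+off,z)[:2] for p in cor]) # TL TR BR BL
    ctr=P.mean(0); yv=(P[0]+P[3]-P[1]-P[2]); L=np.linalg.norm(yv)/2; yv/=np.linalg.norm(yv)
    xv=(P[0]+P[1]-P[2]-P[3]); W=np.linalg.norm(xv)/2; xv/=np.linalg.norm(xv)
    a1=np.arctan2(-yv[0],yv[1]); a2=np.arctan2(xv[1],xv[0]); return ctr,a1,a2,L,W
E
python3 - <<'E'
from h import *
c=capture("top")
print("dst",rack(c,[(45,197),(685,38),(732,226),(88,384)],(115,165),.006))
print("src",rack(c,[(72,97),(738,117),(737,314),(66,293)],(285,190),.006))
s=status.sense(); print(R.from_rotvec(s["orientation"]).as_matrix().round(3))
w=capture("wrist"); T=np.eye(4);T[:3,:3]=R.from_rotvec(s["orientation"]).as_matrix();T[:3,3]=s["tcp_pos"]
print(w["intrinsics"].round(1).tolist(),(np.linalg.inv(T)@w["pose"]).round(4).tolist())
E
```

```text
dst (array([0.58808688, 0.19453426]), np.float64(0.22980348930090622), np.float64(0.23927664084564973), np.float64(0.2966998467926994), np.float64(0.08754056595987443))
src (array([ 0.52921922, -0.19227788]), np.float64(-0.04435482016238065), np.float64(-0.049141807455791005), np.float64(0.2979949265923907), np.float64(0.08771291647688682))
[[ 0.236 -0.972  0.   ]
 [-0.972 -0.236 -0.   ]
 [ 0.     0.    -1.   ]]
[[333.7, 0.0, 279.4], [0.0, 333.7, 209.6], [0.0, 0.0, 1.0]] [[1.0, -0.0009, -0.0001, -0.0003], [0.0009, 0.9623, 0.272, -0.0689], [-0.0001, -0.272, 0.9623, -0.1751], [0.0, 0.0, 0.0, 1.0]]
```

```bash
cat >> h.py <<'E'
def shift(x,y,z,a,s=None):
    """target TCP xyz, a = rack/carrier yaw (tool x along its -y). prints cm/deg in tool axes"""
    s=s or status.sense(); M=R.from_rotvec(s["orientation"]).as_matrix()
    d=M.T@(np.array([x,y,z])-s["tcp_pos"])*100
    cur=np.arctan2(M[1,0],M[0,0]); t=a-np.pi/2
    turn=-np.degrees((t-cur+np.pi)%(2*np.pi)-np.pi)
    return d.round(2),round(turn,1),"rows~%d"%np.ceil(max(np.linalg.norm(d)/4.17,abs(turn)/7.16))
E
python3 - <<'E'
from h import *
print(shift(.52,-.192,.2,-.047))
E
```

```text
(array([-31.59, -46.01,  -0.08]), np.float64(16.3), 'rows~14')
```

move_arm(motion=[{"x": -31.6, "y": -46, "z": 0, "turn": 16.3, "jaw": -0.1}, {"x": -31.6, "y": -46, "z": 0, "turn": 16.3, "jaw": -0.1}, {"x": -31.6, "y": -46, "z": 0, "turn": 16.3, "jaw": -0.1}, {"x": -31.6, "y": -46, "z": 0, "turn": 16.3, "jaw": -0.1}, {"x": -31.6, "y": -46, "z": 0, "turn": 16.3, "jaw": -0.1}, {"x": -31.6, "y": -46, "z": 0, "turn": 16.3, "jaw": -0.1}, {"x": -31.6, "y": -46, "z": 0, "turn": 16.3, "jaw": -0.1}, {"x": -31.6, "y": -46, "z": 0, "turn": 16.3, "jaw": -0.1}, {"x": -31.6, "y": -46, "z": 0, "turn": 16.3, "jaw": -0.1}, {"x": -31.6, "y": -46, "z": 0, "turn": 16.3, "jaw": -0.1}, {"x": -31.6, "y": -46, "z": 0, "turn": 16.3, "jaw": -0.1}, {"x": -31.6, "y": -46, "z": 0, "turn": 16.3, "jaw": -0.1}, {"x": -31.6, "y": -46, "z": 0, "turn": 16.3, "jaw": -0.1}, {"x": -31.6, "y": -46, "z": 0, "turn": 16.3, "jaw": -0.1}, {"x": -31.6, "y": -46, "z": 0, "turn": 16.3, "jaw": -0.1}, {"x": -31.6, "y": -46, "z": 0, "turn": 16.3, "jaw": -0.1}, {"x": -31.6, "y": -46, "z": 0, "turn": 16.3, "jaw": -0.1}, {"x": -31.6, "y": -46, "z": 0, "turn": 16.3, "jaw": -0.1}])

```text
clock: 2.4
tcp_pos: [0.5191, -0.193, 0.1992]
orientation: [2.167, -2.274, -0.0]
contact_force: [-1.0, -0.5, 0.4]
gripper_width: 0.0472
```

Run:
```python
from h import *
w=capture("wrist"); cv2.imwrite("pics/w1.png",w["img"])
for q in["c_blue","c_red","c_white","c_yellow"]:
    print(q,[(np.round(a["location"],1).tolist(),round(a["p"],2),ray(w,a["location"],.042).round(4)[:2].tolist()) for a in spotter.mark_of("wrist",q)[:3]])
```

```text
c_blue [([170.1, 175.1], 0.86, [0.5354, -0.0835]), ([121.4, 282.0], 0.68, [0.4198, -0.0134])]
c_red [([281.8, 53.3], 0.78, [0.6422, -0.2009]), ([238.4, 177.8], 0.76, [0.5293, -0.1518]), ([304.5, 277.9], 0.64, [0.4148, -0.2152])]
c_white []
c_yellow [([389.5, 181.8], 0.77, [0.5177, -0.3041]), ([171.6, 171.2], 0.43, [0.5393, -0.0855])]
```

View pics/w1.png

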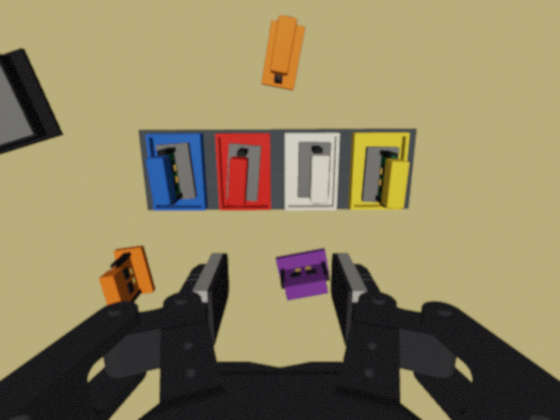

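The wrist view shows the four grip tops at about (160,180) blue, (237,181) red, (320,179) white and (396,184) yellow. All four carriers stand in their coloured bays. The orange objects at (284,45) and (125,278) and the purple one at (304,272) stand outside the rack, so they are the look-alikes. I'll enlarge the view to measure the grip tops.

Run:
```python
from h import *
im=cv2.imread("pics/w1.png")
cv2.imwrite("pics/w1a.png",cv2.resize(im[120:220,130:280],None,fx=5,fy=5,interpolation=cv2.INTER_CUBIC))
cv2.imwrite("pics/w1b.png",cv2.resize(im[120:220,275:425],None,fx=5,fy=5,interpolation=cv2.INTER_CUBIC))
```

```text
(no output)
```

View pics/w1a.png

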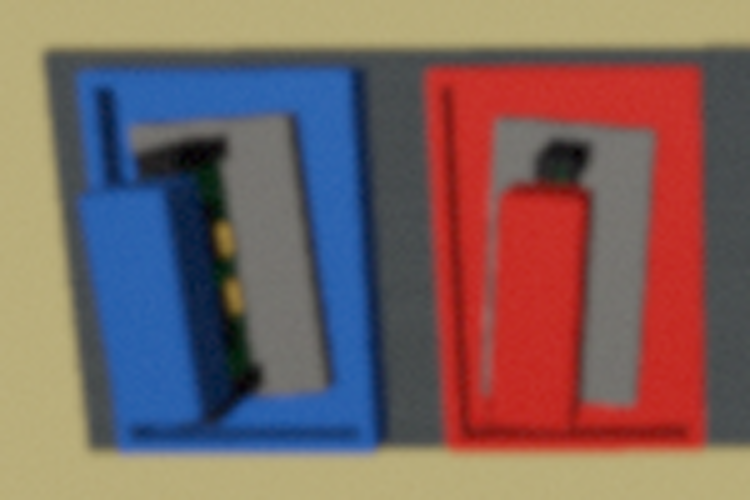

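View pics/w1b.png

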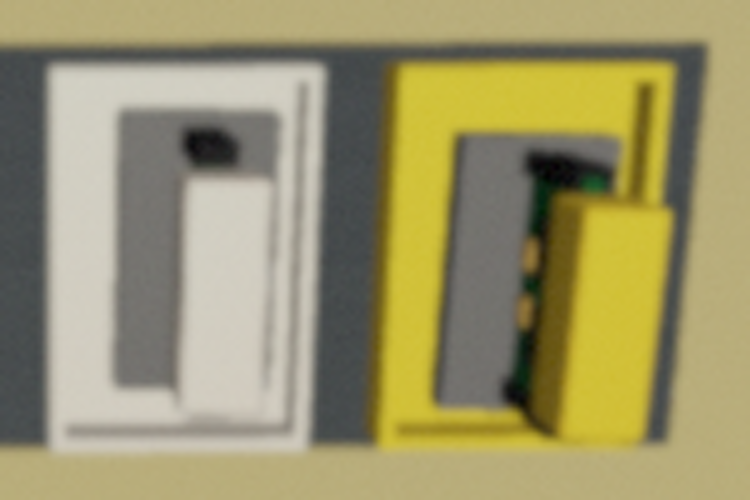

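Run:
```python
from h import *
w=capture("wrist")
Q=dict(blue=([(82,195),(170,188),(205,425),(122,430)],(130,120)),red=([(503,195),(588,193),(572,430),(490,428)],(130,120)),
white=([(185,180),(270,180),(262,415),(178,408)],(275,120)),yellow=([(585,208),(672,207),(640,440),(560,437)],(275,120)))
o,a=np.array([.5292,-.1923]),-.047
Rz=np.array([[np.cos(a),-np.sin(a)],[np.sin(a),np.cos(a)]])
for k,(p,off) in Q.items():
    r=rack(w,p,off,.074); print(k,r[0].round(4),"yaw",np.round(r[2],3),np.round(r[3:],4),"in src",(Rz.T@(r[0]-o)).round(4))
E=[(45,50),(90,448)]; 
print(rack(w,[(45,50),(45+ (708+725-45),45),(665+725,440),(90,448)],(130,120),.006))
```

```text
blue [ 0.5347 -0.083 ] yaw 0.009 [0.0158 0.0439] in src [0.0004 0.1094]
red [ 0.5308 -0.1548] yaw -0.144 [0.0153 0.0439] in src [-0.0001  0.0376]
white [ 0.5301 -0.2298] yaw -0.048 [0.0155 0.0428] in src [ 0.0026 -0.0374]
yellow [ 0.5215 -0.3012] yaw -0.074 [0.0153 0.0431] in src [-0.0026 -0.1091]
(array([ 0.52949108, -0.19121519]), np.float64(-0.04422494909823991), np.float64(-0.04836937328675571), np.float64(0.29813579810769986), np.float64(0.08846250859286237))
```

Run:
```python
from h import *
print(shift(.5347,-.083,.11,.009),shift(.5347,-.083,.045,.009))
```

```text
(array([-11.02,  -0.99,   8.93]), np.float64(-3.3), 'rows~4') (array([-11.02,  -0.99,  15.43]), np.float64(-3.3), 'rows~5')
```

move_arm(motion=[{"x": -11, "y": -1, "z": 8, "turn": -3.3, "jaw": -0.1}, {"x": -11, "y": -1, "z": 8, "turn": -3.3, "jaw": -0.1}, {"x": -11, "y": -1, "z": 8, "turn": -3.3, "jaw": -0.1}, {"x": -11, "y": -1, "z": 8, "turn": -3.3, "jaw": -0.1}, {"x": -11, "y": -1, "z": 8, "turn": -3.3, "jaw": -0.1}, {"x": -11, "y": -1, "z": 8, "turn": -3.3, "jaw": -0.1}, {"x": -11, "y": -1, "z": 10.5, "turn": -3.3, "jaw": -0.1}, {"x": -11, "y": -1, "z": 13, "turn": -3.3, "jaw": -0.1}, {"x": -11, "y": -1, "z": 15.4, "turn": -3.3, "jaw": -0.1}, {"x": -11, "y": -1, "z": 15.4, "turn": -3.3, "jaw": -0.1}, {"x": -11, "y": -1, "z": 15.4, "turn": -3.3, "jaw": 0.3}, {"x": -11, "y": -1, "z": 15.4, "turn": -3.3, "jaw": 1}, {"x": -11, "y": -1, "z": 15.4, "turn": -3.3, "jaw": 1}, {"x": -11, "y": -1, "z": 15.4, "turn": -3.3, "jaw": 1}, {"x": -11, "y": -1, "z": 15.4, "turn": -3.3, "jaw": 1}, {"x": -11, "y": -1, "z": 15.4, "turn": -3.3, "jaw": 1}], newtons=40)

```text
clock: 4.03
tcp_pos: [0.5355, -0.0827, 0.0461]
orientation: [-2.233, 2.209, -0.002]
contact_force: [0.8, -0.3, 0.6]
gripper_width: 0.0001
```

Run:
```python
from h import *
s=status.sense();print(s["tcp_pos"],s["contact_force"])
w=capture("wrist"); cv2.imwrite("pics/w2.png",w["img"])
o,a=np.array([.588,.1945]),.2345
p=o+np.array([[np.cos(a),-np.sin(a)],[np.sin(a),np.cos(a)]])@[0,-.108]
print(p,shift(*p,.15,a),shift(*p,.046,a))
```

```text
[ 0.53552961 -0.08267123  0.04611996] [ 0.81287218 -0.26423793  0.64038916]
[0.61309452 0.08945589] (array([-17.11,  -7.98, -10.41]), np.float64(-12.8), 'rows~6') (array([-1.712e+01, -7.960e+00, -1.000e-02]), np.float64(-12.8), 'rows~5')
```

View pics/w2.png

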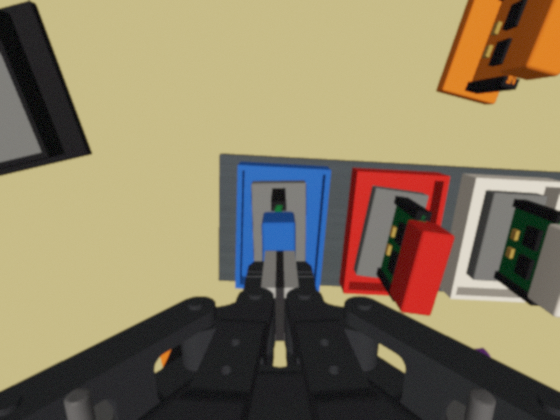

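Run:
```python
from h import *
w=capture("wrist");s=status.sense()
print("w",s["gripper_width"],"tcp px",proj(w,s["tcp_pos"]),"grasp px",proj(w,s["tcp_pos"]+[0,0,.019]))
for dx in(-.022,.022):
  for z in (.054,.074): print(dx,z,proj(w,[.5347+dx,-.083,z]))
im=w["img"]; cv2.imwrite("pics/w2c.png",cv2.resize(im[160:360,200:360],None,fx=3.6,fy=3,interpolation=cv2.INTER_CUBIC))
c=capture("scene");cv2.imwrite("pics/s2.png",cv2.resize(c["img"][150:330,80:320],None,fx=3.3,fy=3.3,interpolation=cv2.INTER_CUBIC))
```

```text
w -0.00020452816428499264 tcp px [279.75961737 243.05219857] grasp px [279.81382301 256.81348203]
-0.022 0.054 [280.28815284 286.41242552]
-0.022 0.074 [280.40738935 306.16973098]
0.022 0.054 [281.21383425 210.29207869]
0.022 0.074 [281.45770507 222.08246437]
```

View pics/w2c.png

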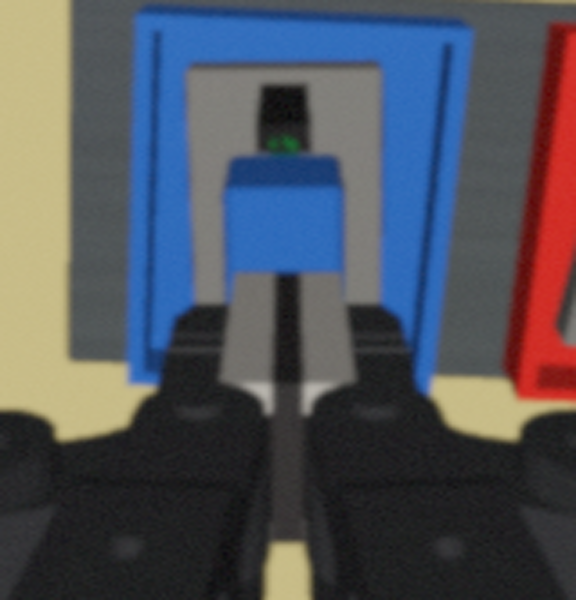

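View pics/s2.png

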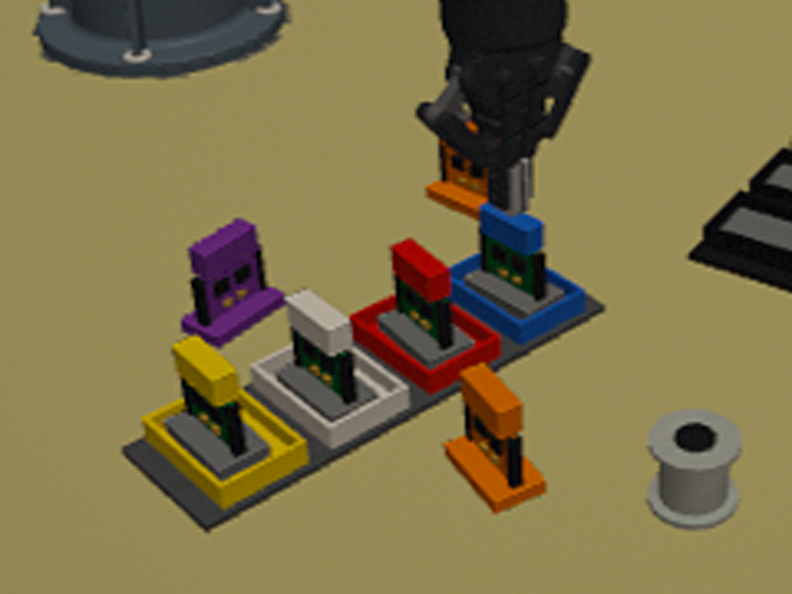

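Run:
```python
from h import *
c=capture("scene");s=status.sense();w=capture("wrist")
for z in(.046,.065,.081,.1):
    p=np.array([.5355,-.0827,z]); print(z,"scene s2 px",((proj(c,p)-[80,150])*3.3).round(0),"w2c",((proj(w,p+[.011,0,0])-[200,160])*[3.6,3]).round(0),((proj(w,p-[.011,0,0])-[200,160])*[3.6,3]).round(0))
for x in(-.022,.022):
  for y in (-.008,.008):print("block top",((proj(c,[.5347+x,-.083+y,.074])-[80,150])*3.3).round(0))
cv2.imwrite("pics/s2b.png",cv2.resize(c["img"][180:250,200:280],None,fx=8,fy=8,interpolation=cv2.INTER_CUBIC))
```

```text
0.046 scene s2 px [511. 247.] w2c [290. 192.] [289. 302.]
0.065 scene s2 px [510. 222.] w2c [291. 228.] [289. 349.]
0.081 scene s2 px [510. 201.] w2c [291. 265.] [289. 396.]
0.1 scene s2 px [509. 175.] w2c [292. 320.] [290. 467.]
block top [476. 202.]
block top [494. 193.]
block top [523. 228.]
block top [542. 218.]
```

View pics/s2b.png

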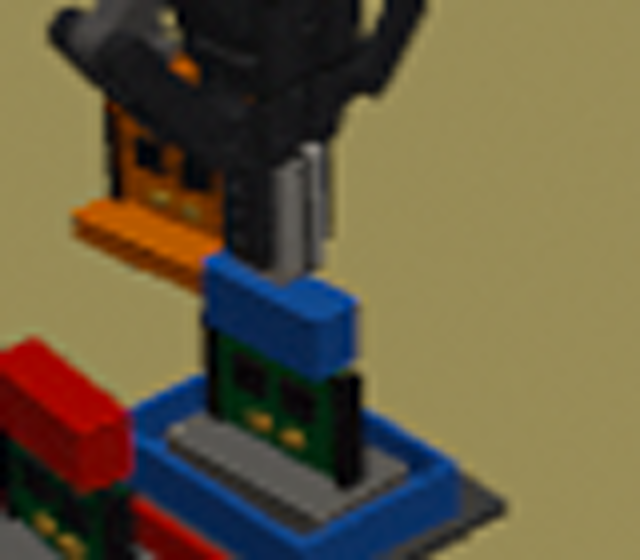

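Run:
```python
from h import *
c=capture("scene");w=capture("wrist")
def tri(a,b):
    A=[];
    for cam,p in((c,a),(w,b)):
        M=cam["intrinsics"]@np.linalg.inv(cam["pose"])[:3]; A.append(M)
    X=cv2.triangulatePoints(A[0],A[1],np.array(a,float).reshape(2,1),np.array(b,float).reshape(2,1)); return (X[:3]/X[3]).ravel()
for a in((237.5,214.4),(236.2,214.7),(235,214)):
  for b in((283.3,251),(296,251)): print(a,b,tri(a,b).round(4))
```

```text
(237.5, 214.4) (283.3, 251) [ 0.5445 -0.0832  0.0769]
(237.5, 214.4) (296, 251) [ 0.5482 -0.0878  0.0811]
(236.2, 214.7) (283.3, 251) [ 0.5424 -0.0841  0.0754]
(236.2, 214.7) (296, 251) [ 0.5462 -0.0887  0.0795]
(235, 214) (283.3, 251) [ 0.5412 -0.0851  0.0766]
(235, 214) (296, 251) [ 0.5449 -0.0896  0.0807]
```

The fingers closed to 0 mm, so there is no grasp. Triangulating the two cameras puts the fingertip at z ≈ 0.077 while the reported TCP is 0.046, about 31 mm higher than stated. The block has not moved. I'll reopen and go down carefully.

move_arm(motion=[{"x": 0, "y": 0, "z": 0, "turn": 0, "jaw": -0.1}, {"x": 0, "y": 0, "z": 0, "turn": 0, "jaw": -0.1}, {"x": 0, "y": 0, "z": 0, "turn": 0, "jaw": -0.1}, {"x": 0, "y": 0, "z": 0, "turn": 0, "jaw": -0.1}, {"x": 0, "y": 0, "z": 0, "turn": 0, "jaw": -0.1}, {"x": 0, "y": 0, "z": 0.5, "turn": 0, "jaw": -0.1}, {"x": 0, "y": 0, "z": 1, "turn": 0, "jaw": -0.1}, {"x": 0, "y": 0, "z": 1.5, "turn": 0, "jaw": -0.1}, {"x": 0, "y": 0, "z": 1.5, "turn": 0, "jaw": -0.1}])

```text
clock: 5.13
tcp_pos: [0.534, -0.0822, 0.0289]
orientation: [2.233, -2.209, -0.004]
contact_force: [-0.1, 0.4, -0.3]
gripper_width: 0.0466
```

Run:
```python
from h import *
s=status.sense();print(s["tcp_pos"],s["contact_force"])
w=capture("wrist"); cv2.imwrite("pics/w3.png",w["img"])
c=capture("scene");cv2.imwrite("pics/s3.png",cv2.resize(c["img"][165:255,180:300],None,fx=6,fy=6,interpolation=cv2.INTER_CUBIC))
```

```text
[ 0.53404881 -0.08219967  0.02891217] [-0.11496308  0.41368208 -0.2843782 ]
```

View pics/w3.png

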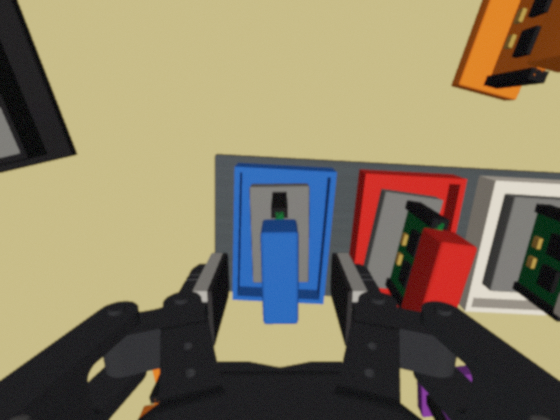

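View pics/s3.png

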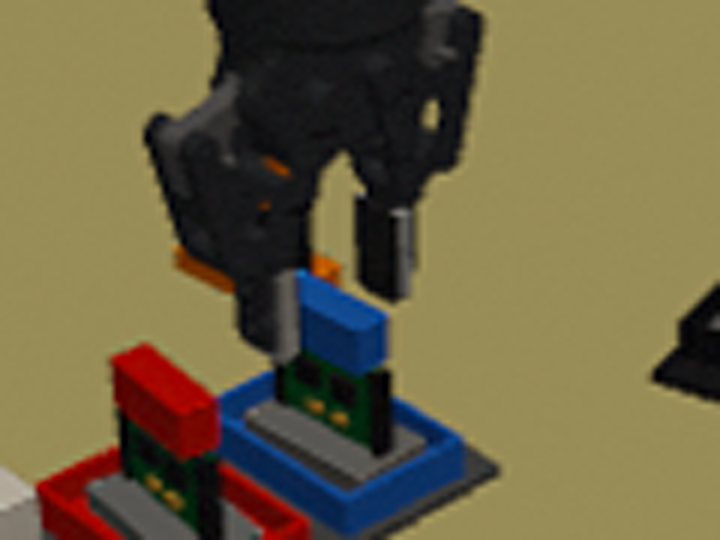

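The fingers now straddle the blue grip at (280,270) in the wrist picture and nothing has been touched. I'll go down 11 mm more and close.

move_arm(motion=[{"x": 0, "y": 0, "z": 0.5, "turn": 0, "jaw": -0.1}, {"x": 0, "y": 0, "z": 1.1, "turn": 0, "jaw": -0.1}, {"x": 0, "y": 0, "z": 1.1, "turn": 0, "jaw": 0.2}, {"x": 0, "y": 0, "z": 1.1, "turn": 0, "jaw": 1}, {"x": 0, "y": 0, "z": 1.1, "turn": 0, "jaw": 1}, {"x": 0, "y": 0, "z": 1.1, "turn": 0, "jaw": 1}, {"x": 0, "y": 0, "z": 1.1, "turn": 0, "jaw": 1}, {"x": 0, "y": 0, "z": 1.1, "turn": 0, "jaw": 1}], newtons=40)

```text
clock: 5.9
tcp_pos: [0.535, -0.0825, 0.0193]
orientation: [2.234, -2.209, 0.0]
contact_force: [-0.8, -0.2, -0.4]
gripper_width: 0.0149
```

Run:
```python
from h import *
s=status.sense();print(s["tcp_pos"],s["contact_force"],s["gripper_width"])
w=capture("wrist"); cv2.imwrite("pics/w4.png",w["img"])
```

```text
[ 0.53496306 -0.08248828  0.01925552] [-0.78572923 -0.15987385 -0.42370585] 0.014877285720411765
```

View pics/w4.png

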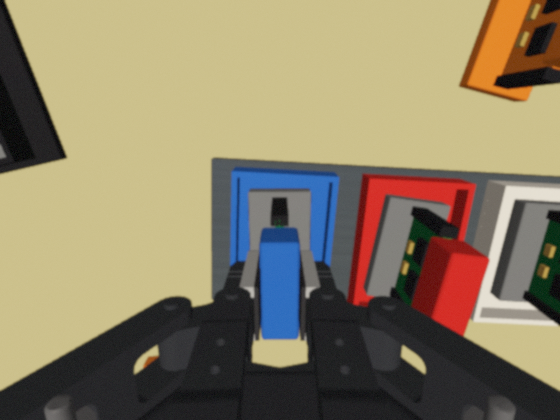

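Blue is gripped at a 14.9 mm opening. Now lift and carry.

```bash
cat >> h.py <<'E'
def bay(yy,o=(.588,.1945),a=.2345):
    return np.array(o)+np.array([[np.cos(a),-np.sin(a)],[np.sin(a),np.cos(a)]])@[0,yy]
E
python3 - <<'E'
from h import *
p=bay(-.108); print(p,shift(*p,.12,.2345))
E
```

```text
[0.61309452 0.08945589] (array([-17.11,  -8.  , -10.07]), np.float64(-12.8), 'rows~6')
```

move_arm(motion=[{"x": 0, "y": 0, "z": -2, "turn": 0, "jaw": 1}, {"x": 0, "y": 0, "z": -5, "turn": 0, "jaw": 1}, {"x": 0, "y": 0, "z": -8, "turn": 0, "jaw": 1}, {"x": 0, "y": 0, "z": -10, "turn": 0, "jaw": 1}, {"x": -3, "y": -1.4, "z": -10, "turn": -2, "jaw": 1}, {"x": -6, "y": -2.8, "z": -10, "turn": -5, "jaw": 1}, {"x": -9, "y": -4.2, "z": -10, "turn": -8, "jaw": 1}, {"x": -12, "y": -5.6, "z": -10, "turn": -11, "jaw": 1}, {"x": -15, "y": -7, "z": -10, "turn": -12.8, "jaw": 1}, {"x": -17.1, "y": -8, "z": -10, "turn": -12.8, "jaw": 1}, {"x": -17.1, "y": -8, "z": -10, "turn": -12.8, "jaw": 1}, {"x": -17.1, "y": -8, "z": -10, "turn": -12.8, "jaw": 1}, {"x": -17.1, "y": -8, "z": -10, "turn": -12.8, "jaw": 1}])

```text
clock: 7.03
tcp_pos: [0.6123, 0.089, 0.1189]
orientation: [2.465, -1.945, -0.001]
contact_force: [0.0, -0.1, -0.6]
gripper_width: 0.0151
```

Run:
```python
from h import *
s=status.sense();print(s["tcp_pos"],s["contact_force"],s["gripper_width"])
w=capture("wrist"); cv2.imwrite("pics/w5.png",w["img"])
p=bay(-.108); print(p,shift(*p,.02,.2345))
```

```text
[0.61226184 0.08900446 0.11885226] [ 0.01781072 -0.08570423 -0.5820984 ] 0.015139425462737669
[0.61309452 0.08945589] (array([-0.07, -0.12,  9.89]), np.float64(-0.0), 'rows~3')
```

View pics/w5.png

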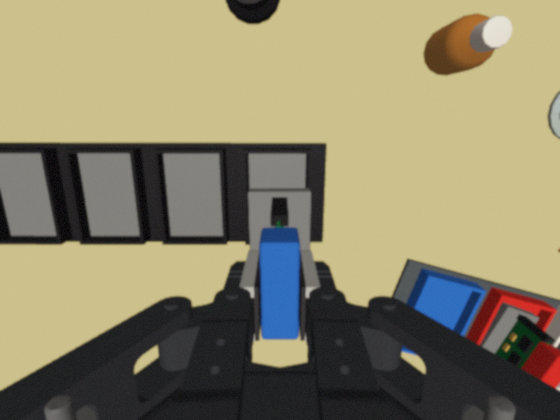

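Run:
```python
from h import *
w=capture("wrist")
a=.2345;Rz=np.array([[np.cos(a),-np.sin(a)],[np.sin(a),np.cos(a)]])
for q in((326,144),(323,243)): print((Rz.T@(ray(w,q,.006)[:2]-[.588,.1945])).round(4))
for q in((248,153),(306,153)): print("floor corner",(Rz.T@(ray(w,q,.010)[:2]-[.588,.1945])).round(4))
```

```text
[ 0.0442 -0.1481]
[-0.0457 -0.1486]
floor corner [ 0.0372 -0.082 ]
floor corner [ 0.0371 -0.1309]
```

move_arm(motion=[{"x": -0.2, "y": -0.1, "z": 3, "turn": 0, "jaw": 1}, {"x": -0.2, "y": -0.1, "z": 6, "turn": 0, "jaw": 1}, {"x": -0.2, "y": -0.1, "z": 8, "turn": 0, "jaw": 1}, {"x": -0.2, "y": -0.1, "z": 9, "turn": 0, "jaw": 1}, {"x": -0.2, "y": -0.1, "z": 9.9, "turn": 0, "jaw": 1}, {"x": -0.2, "y": -0.1, "z": 9.9, "turn": 0, "jaw": 1}, {"x": -0.2, "y": -0.1, "z": 9.9, "turn": 0, "jaw": 1}])

```text
clock: 7.72
tcp_pos: [0.6144, 0.0909, 0.0208]
orientation: [-2.464, 1.947, -0.002]
contact_force: [0.7, -0.5, -0.7]
gripper_width: 0.0154
```

Run:
```python
from h import *
s=status.sense();print(s["tcp_pos"],s["contact_force"],s["gripper_width"])
c=capture("scene");cv2.imwrite("pics/s6.png",cv2.resize(c["img"][130:250,250:410],None,fx=5,fy=5,interpolation=cv2.INTER_CUBIC))
```

```text
[0.61439575 0.09092462 0.02078662] [ 0.69729809 -0.45782272 -0.65015575] 0.015353485061864652
```

View pics/s6.png

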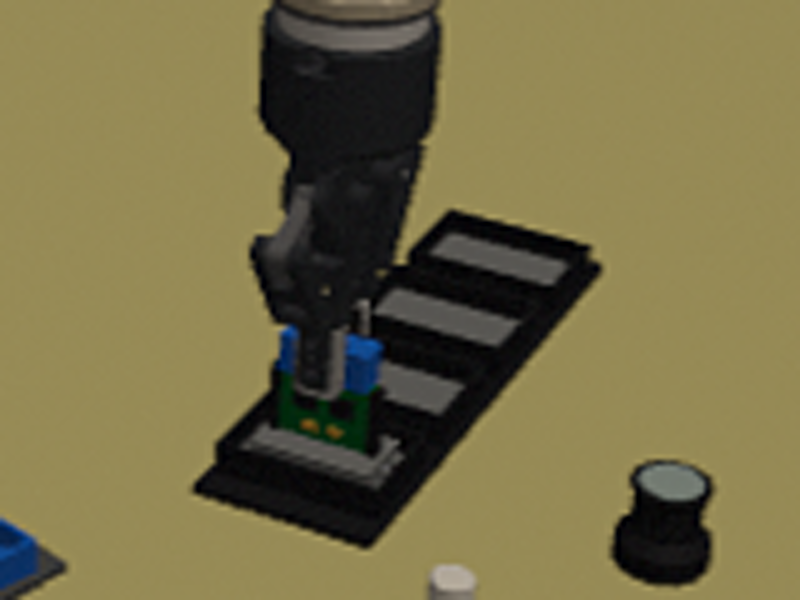

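Blue sits inside the right end bay, at crop (325,420). Lower 2 mm, let go and rise.

move_arm(motion=[{"x": 0, "y": 0, "z": 0.1, "turn": 0, "jaw": 1}, {"x": 0, "y": 0, "z": 0.2, "turn": 0, "jaw": 1}, {"x": 0, "y": 0, "z": 0.2, "turn": 0, "jaw": 1}, {"x": 0, "y": 0, "z": 0.2, "turn": 0, "jaw": 0.4}, {"x": 0, "y": 0, "z": 0.2, "turn": 0, "jaw": 0.2}, {"x": 0, "y": 0, "z": 0.2, "turn": 0, "jaw": 0.1}, {"x": 0, "y": 0, "z": 0.2, "turn": 0, "jaw": 0.1}, {"x": 0, "y": 0, "z": 0.2, "turn": 0, "jaw": 0.1}, {"x": 0, "y": 0, "z": -2, "turn": 0, "jaw": 0.1}, {"x": 0, "y": 0, "z": -5, "turn": 0, "jaw": 0.1}, {"x": 0, "y": 0, "z": -8, "turn": 0, "jaw": 0.1}, {"x": 0, "y": 0, "z": -10, "turn": 0, "jaw": 0.1}, {"x": 0, "y": 0, "z": -10, "turn": 0, "jaw": 0.1}, {"x": 0, "y": 0, "z": -10, "turn": 0, "jaw": 0.1}])

```text
clock: 8.93
tcp_pos: [0.6145, 0.0915, 0.1216]
orientation: [-2.464, 1.945, -0.004]
contact_force: [-0.7, 0.4, -0.9]
gripper_width: 0.0385
```

Run:
```python
from h import *
s=status.sense();print(s["tcp_pos"],s["contact_force"],s["gripper_width"])
w=capture("wrist"); cv2.imwrite("pics/w7.png",w["img"])
print(shift(.5308,-.1548,.12,-.144))
```

```text
[0.61452359 0.09153178 0.12163584] [-0.67438165  0.38358516 -0.88007564] 0.03847358907043424
(array([2.205e+01, 1.374e+01, 2.000e-02]), np.float64(21.7), 'rows~7')
```

View pics/w7.png

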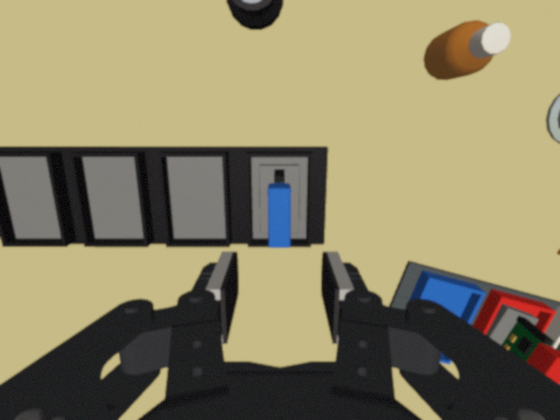

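Blue is seated and centred at (279,205) in its bay. Next is red.

move_arm(motion=[{"x": 22, "y": 13.7, "z": 0, "turn": 21.7, "jaw": -0.1}, {"x": 22, "y": 13.7, "z": 0, "turn": 21.7, "jaw": -0.1}, {"x": 22, "y": 13.7, "z": 0, "turn": 21.7, "jaw": -0.1}, {"x": 22, "y": 13.7, "z": 0, "turn": 21.7, "jaw": -0.1}, {"x": 22, "y": 13.7, "z": 0, "turn": 21.7, "jaw": -0.1}, {"x": 22, "y": 13.7, "z": 0, "turn": 21.7, "jaw": -0.1}, {"x": 22, "y": 13.7, "z": 0, "turn": 21.7, "jaw": -0.1}, {"x": 22, "y": 13.7, "z": 0, "turn": 21.7, "jaw": -0.1}, {"x": 22, "y": 13.7, "z": 0, "turn": 21.7, "jaw": -0.1}, {"x": 22, "y": 13.7, "z": 2.5, "turn": 21.7, "jaw": -0.1}, {"x": 22, "y": 13.7, "z": 2.5, "turn": 21.7, "jaw": -0.1}, {"x": 22, "y": 13.7, "z": 2.5, "turn": 21.7, "jaw": -0.1}])

```text
clock: 9.98
tcp_pos: [0.5304, -0.1516, 0.0939]
orientation: [2.057, -2.372, -0.007]
contact_force: [-0.5, -0.6, -0.2]
gripper_width: 0.047
```

Run:
```python
from h import *
s=status.sense();print(s["tcp_pos"],s["gripper_width"])
w=capture("wrist"); cv2.imwrite("pics/w8.png",w["img"])
print(shift(.5308,-.1548,.0185,-.144))
```

```text
[ 0.53036576 -0.15163086  0.09386284] 0.047040898115752273
(array([ 0.26, -0.  ,  7.63]), np.float64(0.1), 'rows~2')
```

View pics/w8.png

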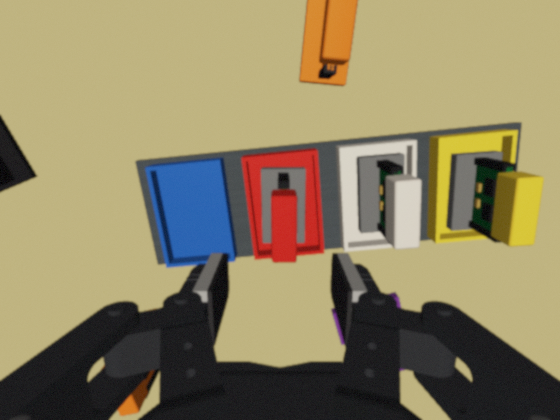

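Red's grip at (284,226) is aligned between the fingers. Descend and grip.

move_arm(motion=[{"x": 0.3, "y": 0, "z": 2.5, "turn": 0, "jaw": -0.1}, {"x": 0.3, "y": 0, "z": 4.5, "turn": 0, "jaw": -0.1}, {"x": 0.3, "y": 0, "z": 6, "turn": 0, "jaw": -0.1}, {"x": 0.3, "y": 0, "z": 7.5, "turn": 0, "jaw": -0.1}, {"x": 0.3, "y": 0, "z": 7.5, "turn": 0, "jaw": -0.1}, {"x": 0.3, "y": 0, "z": 7.5, "turn": 0, "jaw": 0.2}, {"x": 0.3, "y": 0, "z": 7.5, "turn": 0, "jaw": 1}, {"x": 0.3, "y": 0, "z": 7.5, "turn": 0, "jaw": 1}, {"x": 0.3, "y": 0, "z": 7.5, "turn": 0, "jaw": 1}, {"x": 0.3, "y": 0, "z": 7.5, "turn": 0, "jaw": 1}, {"x": 0.3, "y": 0, "z": 7.5, "turn": 0, "jaw": 1}], newtons=40)

```text
clock: 10.95
tcp_pos: [0.5318, -0.1574, 0.0213]
orientation: [-2.055, 2.375, -0.003]
contact_force: [-0.3, 0.8, 4.8]
gripper_width: 0.0149
```

Run:
```python
from h import *
s=status.sense();print(s["tcp_pos"],s["gripper_width"])
p=bay(-.036,(.5872,.1955)); print(shift(*p,.12,.2345),p)
```

```text
[ 0.53177339 -0.15741184  0.02128048] 0.014860357880604585
(array([-32.37,  -1.75,  -9.88]), np.float64(-21.7), 'rows~9') [0.59556484 0.1604853 ]
```

There is a 4.8 N upward force and the arm is a little off target, so I'll look before lifting.

Run:
```python
from h import *
s=status.sense();print(s["tcp_pos"],s["contact_force"],s["moment"])
w=capture("wrist"); cv2.imwrite("pics/w9.png",w["img"])
c=capture("scene");cv2.imwrite("pics/s9.png",cv2.resize(c["img"][165:300,110:290],None,fx=4.4,fy=4.4,interpolation=cv2.INTER_CUBIC))
s=status.sense();print(s["tcp_pos"],s["contact_force"],s["moment"])
```

```text
[ 0.53177339 -0.15741184  0.02128048] [-0.34782635  0.76191855  4.83318108] [ 0.15329317 -0.04190032  0.00163459]
[ 0.53174873 -0.15739269  0.02124834] [0.08222179 1.54901029 6.21747637] [ 0.23579249 -0.06533527  0.06637903]
```

View pics/w9.png

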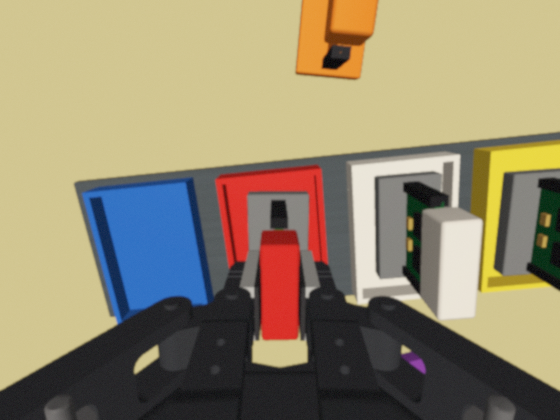

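View pics/s9.png

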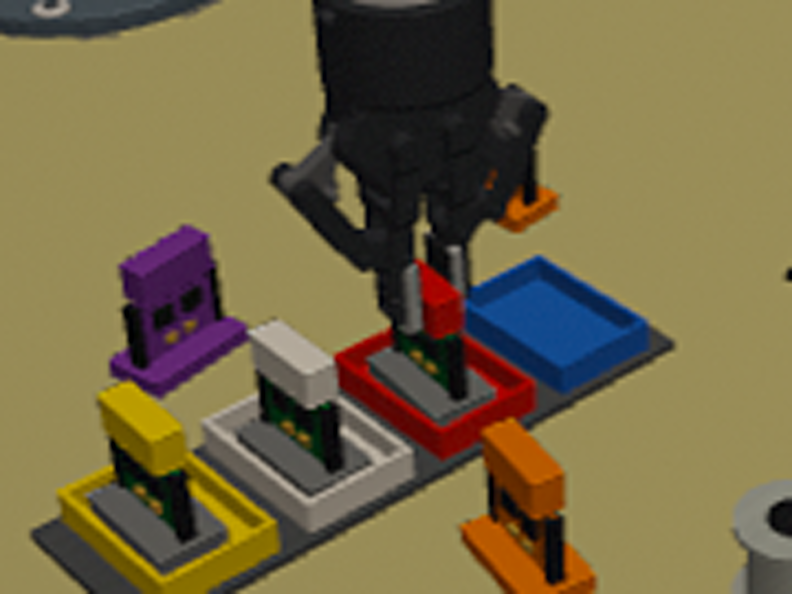

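The grip looks right at a 14.9 mm opening, and the force is only the closing pads pressing down. Lift and carry to bay −36.

move_arm(motion=[{"x": 0, "y": 0, "z": -2, "turn": 0, "jaw": 1}, {"x": 0, "y": 0, "z": -5, "turn": 0, "jaw": 1}, {"x": 0, "y": 0, "z": -8, "turn": 0, "jaw": 1}, {"x": 0, "y": 0, "z": -10, "turn": 0, "jaw": 1}, {"x": -4, "y": -0.3, "z": -10, "turn": -3, "jaw": 1}, {"x": -7, "y": -0.5, "z": -10, "turn": -6, "jaw": 1}, {"x": -10, "y": -0.7, "z": -10, "turn": -9, "jaw": 1}, {"x": -13, "y": -0.9, "z": -10, "turn": -12, "jaw": 1}, {"x": -16, "y": -1.1, "z": -10, "turn": -15, "jaw": 1}, {"x": -19, "y": -1.2, "z": -10, "turn": -18, "jaw": 1}, {"x": -22, "y": -1.4, "z": -10, "turn": -21.7, "jaw": 1}, {"x": -25, "y": -1.5, "z": -10, "turn": -21.7, "jaw": 1}, {"x": -28, "y": -1.6, "z": -10, "turn": -21.7, "jaw": 1}, {"x": -31, "y": -1.7, "z": -10, "turn": -21.7, "jaw": 1}, {"x": -32.4, "y": -1.8, "z": -10, "turn": -21.7, "jaw": 1}, {"x": -32.4, "y": -1.8, "z": -10, "turn": -21.7, "jaw": 1}, {"x": -32.4, "y": -1.8, "z": -10, "turn": -21.7, "jaw": 1}, {"x": -32.4, "y": -1.8, "z": -10, "turn": -21.7, "jaw": 1}])

```text
clock: 12.55
tcp_pos: [0.5949, 0.1595, 0.1199]
orientation: [2.464, -1.946, -0.001]
contact_force: [-0.3, 0.4, -0.4]
gripper_width: 0.0149
```

Run:
```python
from h import *
s=status.sense();print(s["tcp_pos"],s["contact_force"],s["gripper_width"])
w=capture("wrist"); cv2.imwrite("pics/w10.png",w["img"])
p=bay(-.036,(.5872,.1955)); print(p,shift(*p,.021,.2345))
```

```text
[0.59494462 0.15951713 0.11992009] [-0.34638922  0.38807529 -0.43195774] 0.01485301420052761
[0.59556484 0.1604853 ] (array([-0.12, -0.09,  9.9 ]), np.float64(-0.1), 'rows~3')
```

View pics/w10.png

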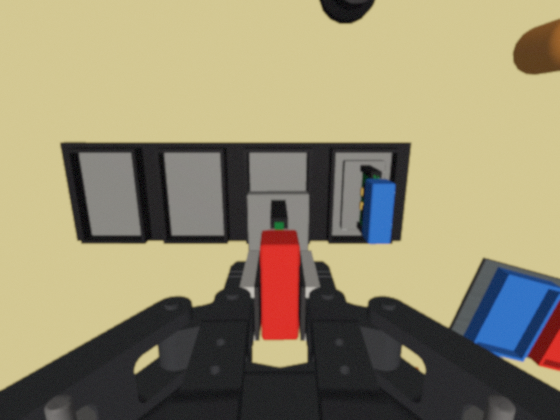

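Red is upright in the gripper and centred over the second bay from the right, floor at (278,170). Place it.

move_arm(motion=[{"x": -0.1, "y": -0.1, "z": 3, "turn": 0, "jaw": 1}, {"x": -0.1, "y": -0.1, "z": 6, "turn": 0, "jaw": 1}, {"x": -0.1, "y": -0.1, "z": 8, "turn": 0, "jaw": 1}, {"x": -0.1, "y": -0.1, "z": 9, "turn": 0, "jaw": 1}, {"x": -0.1, "y": -0.1, "z": 9.9, "turn": 0, "jaw": 1}, {"x": -0.1, "y": -0.1, "z": 9.9, "turn": 0, "jaw": 1}, {"x": -0.1, "y": -0.1, "z": 10, "turn": 0, "jaw": 1}, {"x": -0.1, "y": -0.1, "z": 10, "turn": 0, "jaw": 1}, {"x": -0.1, "y": -0.1, "z": 10, "turn": 0, "jaw": 1}])

```text
clock: 13.35
tcp_pos: [0.5968, 0.1617, 0.0208]
orientation: [-2.465, 1.947, -0.002]
contact_force: [-0.3, 0.6, -1.4]
gripper_width: 0.0149
```

move_arm(motion=[{"x": 0, "y": 0, "z": 0.1, "turn": 0, "jaw": 1}, {"x": 0, "y": 0, "z": 0.1, "turn": 0, "jaw": 0.5}, {"x": 0, "y": 0, "z": 0.1, "turn": 0, "jaw": 0.3}, {"x": 0, "y": 0, "z": 0.1, "turn": 0, "jaw": 0.1}, {"x": 0, "y": 0, "z": 0.1, "turn": 0, "jaw": 0.1}, {"x": 0, "y": 0, "z": 0.1, "turn": 0, "jaw": 0.1}, {"x": 0, "y": 0, "z": -2, "turn": 0, "jaw": 0.1}, {"x": 0, "y": 0, "z": -5, "turn": 0, "jaw": 0.1}, {"x": 0, "y": 0, "z": -8, "turn": 0, "jaw": 0.1}, {"x": 0, "y": 0, "z": -10, "turn": 0, "jaw": 0.1}, {"x": 0, "y": 0, "z": -10, "turn": 0, "jaw": 0.1}, {"x": 0, "y": 0, "z": -10, "turn": 0, "jaw": 0.1}])

```text
clock: 14.35
tcp_pos: [0.5971, 0.1621, 0.1215]
orientation: [-2.464, 1.945, -0.003]
contact_force: [-0.2, -0.1, -0.3]
gripper_width: 0.0386
```

Run:
```python
from h import *
s=status.sense();print(s["tcp_pos"],s["contact_force"],s["gripper_width"])
w=capture("wrist"); cv2.imwrite("pics/w11.png",w["img"])
print(shift(.5301,-.2298,.12,-.048))
```

```text
[0.59708835 0.16213585 0.12152755] [-0.23306838 -0.12136291 -0.31519877] 0.038552282593508166
(array([3.658e+01, 1.549e+01, 1.000e-02]), np.float64(16.2), 'rows~10')
```

View pics/w11.png

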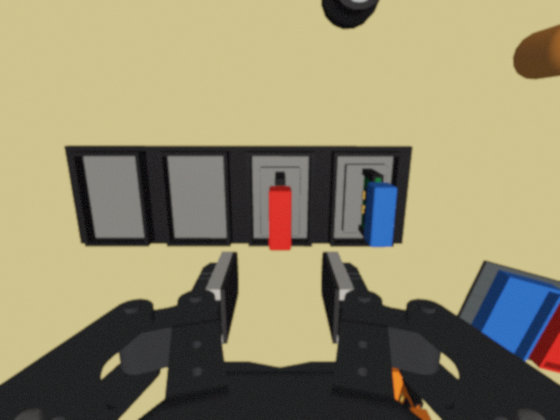

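Red is seated and centred at (280,210). Next is white.

move_arm(motion=[{"x": 36.6, "y": 15.5, "z": 0, "turn": 16.2, "jaw": -0.1}, {"x": 36.6, "y": 15.5, "z": 0, "turn": 16.2, "jaw": -0.1}, {"x": 36.6, "y": 15.5, "z": 0, "turn": 16.2, "jaw": -0.1}, {"x": 36.6, "y": 15.5, "z": 0, "turn": 16.2, "jaw": -0.1}, {"x": 36.6, "y": 15.5, "z": 0, "turn": 16.2, "jaw": -0.1}, {"x": 36.6, "y": 15.5, "z": 0, "turn": 16.2, "jaw": -0.1}, {"x": 36.6, "y": 15.5, "z": 0, "turn": 16.2, "jaw": -0.1}, {"x": 36.6, "y": 15.5, "z": 0, "turn": 16.2, "jaw": -0.1}, {"x": 36.6, "y": 15.5, "z": 0, "turn": 16.2, "jaw": -0.1}, {"x": 36.6, "y": 15.5, "z": 0, "turn": 16.2, "jaw": -0.1}, {"x": 36.6, "y": 15.5, "z": 0, "turn": 16.2, "jaw": -0.1}, {"x": 36.6, "y": 15.5, "z": 0, "turn": 16.2, "jaw": -0.1}, {"x": 36.6, "y": 15.5, "z": 2.5, "turn": 16.2, "jaw": -0.1}, {"x": 36.6, "y": 15.5, "z": 2.5, "turn": 16.2, "jaw": -0.1}, {"x": 36.6, "y": 15.5, "z": 2.5, "turn": 16.2, "jaw": -0.1}])

```text
clock: 15.65
tcp_pos: [0.5287, -0.2273, 0.0934]
orientation: [2.168, -2.272, -0.01]
contact_force: [-0.6, 0.2, 0.2]
gripper_width: 0.047
```

Run:
```python
from h import *
s=status.sense();print(s["tcp_pos"],s["gripper_width"])
w=capture("wrist"); cv2.imwrite("pics/w12.png",w["img"])
print(shift(.5301,-.2298,.0195,-.048))
```

```text
[ 0.52874763 -0.22726566  0.09339392] 0.0470485471222645
(array([ 0.19, -0.06,  7.5 ]), np.float64(0.1), 'rows~2')
```

View pics/w12.png

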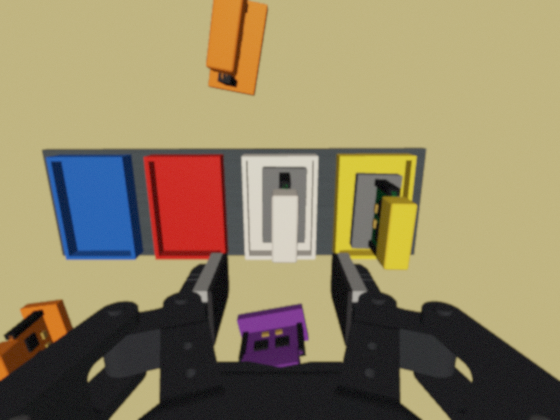

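White's grip at (285,226) is aligned.

move_arm(motion=[{"x": 0.1, "y": 0, "z": 2.5, "turn": 0, "jaw": -0.1}, {"x": 0.1, "y": 0, "z": 4.5, "turn": 0, "jaw": -0.1}, {"x": 0.1, "y": 0, "z": 6, "turn": 0, "jaw": -0.1}, {"x": 0.1, "y": 0, "z": 7.3, "turn": 0, "jaw": -0.1}, {"x": 0.1, "y": 0, "z": 7.3, "turn": 0, "jaw": -0.1}, {"x": 0.1, "y": 0, "z": 7.3, "turn": 0, "jaw": 0.2}, {"x": 0.1, "y": 0, "z": 7.3, "turn": 0, "jaw": 1}, {"x": 0.1, "y": 0, "z": 7.3, "turn": 0, "jaw": 1}, {"x": 0.1, "y": 0, "z": 7.3, "turn": 0, "jaw": 1}, {"x": 0.1, "y": 0, "z": 7.3, "turn": 0, "jaw": 1}, {"x": 0.1, "y": 0, "z": 7.3, "turn": 0, "jaw": 1}], newtons=40)

```text
clock: 16.62
tcp_pos: [0.5314, -0.2313, 0.0236]
orientation: [-2.166, 2.274, -0.004]
contact_force: [0.1, 2.0, 6.3]
gripper_width: 0.0151
```

Run:
```python
from h import *
s=status.sense();print(s["tcp_pos"],s["contact_force"],s["gripper_width"])
p=bay(.036,(.5872,.1955)); print(shift(*p,.12,.2345),p)
```

```text
[ 0.53142501 -0.23127419  0.02355844] [0.13455191 1.96295855 6.28623042] 0.01507040793193032
(array([-46.35,  -2.52,  -9.68]), np.float64(-16.2), 'rows~12') [0.57883516 0.2305147 ]
```

move_arm(motion=[{"x": 0, "y": 0, "z": -2, "turn": 0, "jaw": 1}, {"x": 0, "y": 0, "z": -5, "turn": 0, "jaw": 1}, {"x": 0, "y": 0, "z": -8, "turn": 0, "jaw": 1}, {"x": -2, "y": -0.1, "z": -10, "turn": 0, "jaw": 1}, {"x": -5, "y": -0.3, "z": -10, "turn": -2, "jaw": 1}, {"x": -9, "y": -0.5, "z": -10, "turn": -4, "jaw": 1}, {"x": -13, "y": -0.7, "z": -10, "turn": -6, "jaw": 1}, {"x": -17, "y": -0.9, "z": -10, "turn": -8, "jaw": 1}, {"x": -21, "y": -1.1, "z": -10, "turn": -10, "jaw": 1}, {"x": -25, "y": -1.4, "z": -10, "turn": -12, "jaw": 1}, {"x": -29, "y": -1.6, "z": -10, "turn": -14, "jaw": 1}, {"x": -33, "y": -1.8, "z": -10, "turn": -16.2, "jaw": 1}, {"x": -37, "y": -2, "z": -10, "turn": -16.2, "jaw": 1}, {"x": -41, "y": -2.2, "z": -10, "turn": -16.2, "jaw": 1}, {"x": -44, "y": -2.4, "z": -10, "turn": -16.2, "jaw": 1}, {"x": -46.3, "y": -2.5, "z": -10, "turn": -16.2, "jaw": 1}, {"x": -46.3, "y": -2.5, "z": -10, "turn": -16.2, "jaw": 1}, {"x": -46.3, "y": -2.5, "z": -10, "turn": -16.2, "jaw": 1}, {"x": -46.3, "y": -2.5, "z": -10, "turn": -16.2, "jaw": 1}])

```text
clock: 18.2
tcp_pos: [0.5771, 0.2296, 0.1219]
orientation: [2.465, -1.945, -0.001]
contact_force: [-0.7, -0.2, -1.2]
gripper_width: 0.0149
```

Run:
```python
from h import *
s=status.sense();print(s["tcp_pos"],s["contact_force"],s["gripper_width"])
w=capture("wrist"); cv2.imwrite("pics/w13.png",w["img"])
p=bay(.036,(.5872,.1955)); print(p,shift(*p,.023,.2345))
```

```text
[0.57713183 0.22961185 0.12188267] [-0.67055545 -0.22850223 -1.17968751] 0.014900457005796048
[0.57883516 0.2305147 ] (array([-0.11, -0.19,  9.9 ]), np.float64(-0.1), 'rows~3')
```

View pics/w13.png

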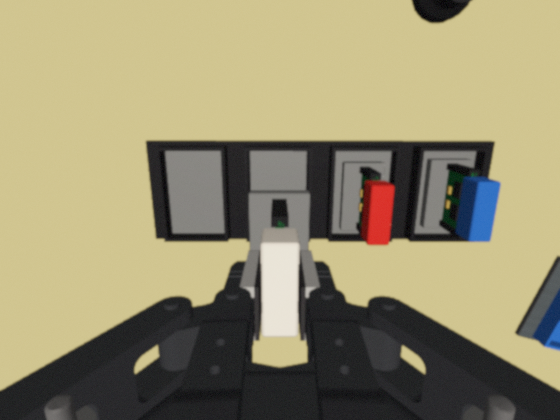

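White is held upright over the third bay, floor at (278,170). Place it.

move_arm(motion=[{"x": -0.1, "y": -0.2, "z": 3, "turn": 0, "jaw": 1}, {"x": -0.1, "y": -0.2, "z": 6, "turn": 0, "jaw": 1}, {"x": -0.1, "y": -0.2, "z": 8, "turn": 0, "jaw": 1}, {"x": -0.1, "y": -0.2, "z": 9, "turn": 0, "jaw": 1}, {"x": -0.1, "y": -0.2, "z": 9.8, "turn": 0, "jaw": 1}, {"x": -0.1, "y": -0.2, "z": 9.8, "turn": 0, "jaw": 1}, {"x": -0.1, "y": -0.2, "z": 10, "turn": 0, "jaw": 1}, {"x": -0.1, "y": -0.2, "z": 10, "turn": 0, "jaw": 1}, {"x": -0.1, "y": -0.2, "z": 10, "turn": 0, "jaw": 1}])

```text
clock: 19.0
tcp_pos: [0.5808, 0.2315, 0.0232]
orientation: [-2.464, 1.946, -0.003]
contact_force: [1.0, -0.1, 1.2]
gripper_width: 0.0152
```

move_arm(motion=[{"x": 0, "y": 0, "z": 0.1, "turn": 0, "jaw": 1}, {"x": 0, "y": 0, "z": 0.1, "turn": 0, "jaw": 0.5}, {"x": 0, "y": 0, "z": 0.1, "turn": 0, "jaw": 0.3}, {"x": 0, "y": 0, "z": 0.1, "turn": 0, "jaw": 0.1}, {"x": 0, "y": 0, "z": 0.1, "turn": 0, "jaw": 0.1}, {"x": 0, "y": 0, "z": 0.1, "turn": 0, "jaw": 0.1}, {"x": 0, "y": 0, "z": -2, "turn": 0, "jaw": 0.1}, {"x": 0, "y": 0, "z": -5, "turn": 0, "jaw": 0.1}, {"x": 0, "y": 0, "z": -8, "turn": 0, "jaw": 0.1}, {"x": 0, "y": 0, "z": -10, "turn": 0, "jaw": 0.1}, {"x": 0, "y": 0, "z": -10, "turn": 0, "jaw": 0.1}, {"x": 0, "y": 0, "z": -10, "turn": 0, "jaw": 0.1}])

```text
clock: 20.0
tcp_pos: [0.5802, 0.2319, 0.1235]
orientation: [-2.464, 1.945, -0.003]
contact_force: [-0.1, 0.1, -0.8]
gripper_width: 0.0386
```

Run:
```python
from h import *
s=status.sense();print(s["tcp_pos"],s["contact_force"],s["gripper_width"])
w=capture("wrist"); cv2.imwrite("pics/w14.png",w["img"])
print(shift(.5215,-.3012,.12,-.074))
```

```text
[0.58024362 0.2319352  0.1234587 ] [-0.07769393  0.0858375  -0.78268583] 0.03856763059283319
(array([50.49, 17.97,  0.2 ]), np.float64(17.7), 'rows~13')
```

View pics/w14.png

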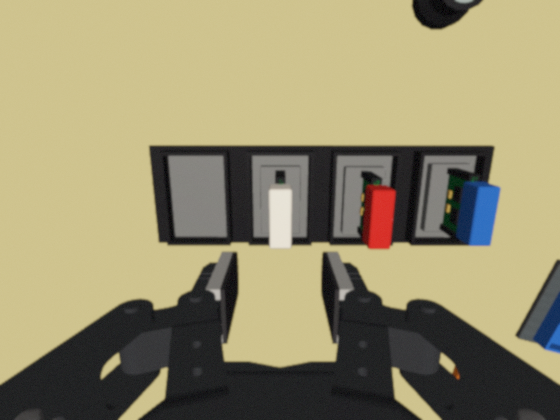

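White is seated and centred at (280,210). Next is yellow.

move_arm(motion=[{"x": 50.5, "y": 18, "z": 0, "turn": 17.7, "jaw": -0.1}, {"x": 50.5, "y": 18, "z": 0, "turn": 17.7, "jaw": -0.1}, {"x": 50.5, "y": 18, "z": 0, "turn": 17.7, "jaw": -0.1}, {"x": 50.5, "y": 18, "z": 0, "turn": 17.7, "jaw": -0.1}, {"x": 50.5, "y": 18, "z": 0, "turn": 17.7, "jaw": -0.1}, {"x": 50.5, "y": 18, "z": 0, "turn": 17.7, "jaw": -0.1}, {"x": 50.5, "y": 18, "z": 0, "turn": 17.7, "jaw": -0.1}, {"x": 50.5, "y": 18, "z": 0, "turn": 17.7, "jaw": -0.1}, {"x": 50.5, "y": 18, "z": 0, "turn": 17.7, "jaw": -0.1}, {"x": 50.5, "y": 18, "z": 0, "turn": 17.7, "jaw": -0.1}, {"x": 50.5, "y": 18, "z": 0, "turn": 17.7, "jaw": -0.1}, {"x": 50.5, "y": 18, "z": 0, "turn": 17.7, "jaw": -0.1}, {"x": 50.5, "y": 18, "z": 0, "turn": 17.7, "jaw": -0.1}, {"x": 50.5, "y": 18, "z": 0, "turn": 17.7, "jaw": -0.1}, {"x": 50.5, "y": 18, "z": 0, "turn": 17.7, "jaw": -0.1}, {"x": 50.5, "y": 18, "z": 2.5, "turn": 17.7, "jaw": -0.1}, {"x": 50.5, "y": 18, "z": 2.5, "turn": 17.7, "jaw": -0.1}, {"x": 50.5, "y": 18, "z": 2.5, "turn": 17.7, "jaw": -0.1}])

```text
clock: 21.55
tcp_pos: [0.5199, -0.2982, 0.0951]
orientation: [2.138, -2.301, -0.011]
contact_force: [0.3, 0.2, -0.5]
gripper_width: 0.047
```

Run:
```python
from h import *
s=status.sense();print(s["tcp_pos"],s["gripper_width"])
w=capture("wrist"); cv2.imwrite("pics/w15.png",w["img"])
print(shift(.5215,-.3012,.0205,-.074))
```

```text
[ 0.5199288  -0.29820012  0.09514607] 0.04703990934098408
(array([ 0.23, -0.09,  7.58]), np.float64(0.1), 'rows~2')
```

View pics/w15.png

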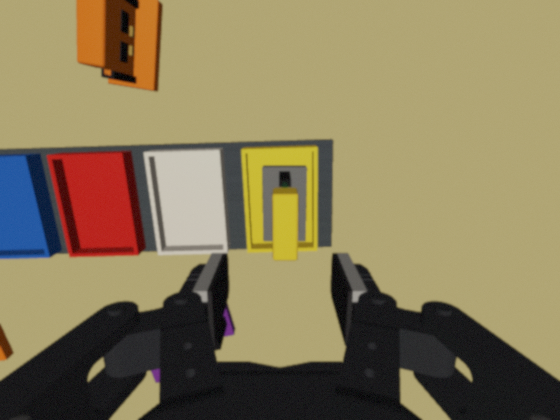

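Yellow's grip at (285,224) is aligned.

move_arm(motion=[{"x": 0.1, "y": -0.1, "z": 2.5, "turn": 0, "jaw": -0.1}, {"x": 0.1, "y": -0.1, "z": 4.5, "turn": 0, "jaw": -0.1}, {"x": 0.1, "y": -0.1, "z": 6, "turn": 0, "jaw": -0.1}, {"x": 0.1, "y": -0.1, "z": 7.5, "turn": 0, "jaw": -0.1}, {"x": 0.1, "y": -0.1, "z": 7.5, "turn": 0, "jaw": -0.1}, {"x": 0.1, "y": -0.1, "z": 7.5, "turn": 0, "jaw": 0.2}, {"x": 0.1, "y": -0.1, "z": 7.5, "turn": 0, "jaw": 1}, {"x": 0.1, "y": -0.1, "z": 7.5, "turn": 0, "jaw": 1}, {"x": 0.1, "y": -0.1, "z": 7.5, "turn": 0, "jaw": 1}, {"x": 0.1, "y": -0.1, "z": 7.5, "turn": 0, "jaw": 1}, {"x": 0.1, "y": -0.1, "z": 7.5, "turn": 0, "jaw": 1}], newtons=40)

```text
clock: 22.52
tcp_pos: [0.5236, -0.3027, 0.0237]
orientation: [-2.136, 2.302, -0.004]
contact_force: [0.7, 1.9, 5.9]
gripper_width: 0.0152
```

Run:
```python
from h import *
s=status.sense();print(s["tcp_pos"],s["contact_force"],s["gripper_width"])
p=bay(.108,(.5872,.1955)); print(shift(*p,.12,.2345),p)
```

```text
[ 0.52358068 -0.30272992  0.02368495] [0.70607807 1.94554376 5.91631625] 0.01515682544138213
(array([-60.44,   0.64,  -9.7 ]), np.float64(-17.7), 'rows~15') [0.56210548 0.30054411]
```

move_arm(motion=[{"x": 0, "y": 0, "z": -2, "turn": 0, "jaw": 1}, {"x": 0, "y": 0, "z": -5, "turn": 0, "jaw": 1}, {"x": 0, "y": 0, "z": -8, "turn": 0, "jaw": 1}, {"x": -2, "y": 0, "z": -10, "turn": 0, "jaw": 1}, {"x": -6, "y": 0, "z": -10, "turn": -2, "jaw": 1}, {"x": -10, "y": 0.1, "z": -10, "turn": -4, "jaw": 1}, {"x": -14, "y": 0.1, "z": -10, "turn": -6, "jaw": 1}, {"x": -18, "y": 0.2, "z": -10, "turn": -8, "jaw": 1}, {"x": -22, "y": 0.2, "z": -10, "turn": -10, "jaw": 1}, {"x": -26, "y": 0.3, "z": -10, "turn": -12, "jaw": 1}, {"x": -30, "y": 0.3, "z": -10, "turn": -14, "jaw": 1}, {"x": -34, "y": 0.4, "z": -10, "turn": -16, "jaw": 1}, {"x": -38, "y": 0.4, "z": -10, "turn": -17.7, "jaw": 1}, {"x": -42, "y": 0.5, "z": -10, "turn": -17.7, "jaw": 1}, {"x": -46, "y": 0.5, "z": -10, "turn": -17.7, "jaw": 1}, {"x": -50, "y": 0.5, "z": -10, "turn": -17.7, "jaw": 1}, {"x": -54, "y": 0.6, "z": -10, "turn": -17.7, "jaw": 1}, {"x": -58, "y": 0.6, "z": -10, "turn": -17.7, "jaw": 1}, {"x": -60.4, "y": 0.6, "z": -10, "turn": -17.7, "jaw": 1}, {"x": -60.4, "y": 0.6, "z": -10, "turn": -17.7, "jaw": 1}])

```text
clock: 24.18
tcp_pos: [0.5615, 0.3057, 0.1222]
orientation: [-2.468, 1.938, 0.0]
contact_force: [0.5, -0.8, -1.2]
gripper_width: 0.0153
```

move_arm(motion=[{"x": 0, "y": 0, "z": 0, "turn": 0, "jaw": 1}, {"x": 0, "y": 0, "z": 0, "turn": 0, "jaw": 1}])

```text
clock: 24.35
tcp_pos: [0.5609, 0.2995, 0.1218]
orientation: [2.465, -1.945, -0.0]
contact_force: [0.1, -0.0, -1.6]
gripper_width: 0.0146
```

Run:
```python
from h import *
s=status.sense();print(s["tcp_pos"],s["contact_force"],s["gripper_width"])
w=capture("wrist"); cv2.imwrite("pics/w16.png",w["img"])
p=bay(.108,(.5872,.1955)); print(p,shift(*p,.0235,.2345))
```

```text
[0.56089725 0.29953679 0.12176717] [ 0.0789371  -0.00573966 -1.6460808 ] 0.014568563468151042
[0.56210548 0.30054411] (array([-0.14, -0.15,  9.84]), np.float64(-0.1), 'rows~3')
```

View pics/w16.png

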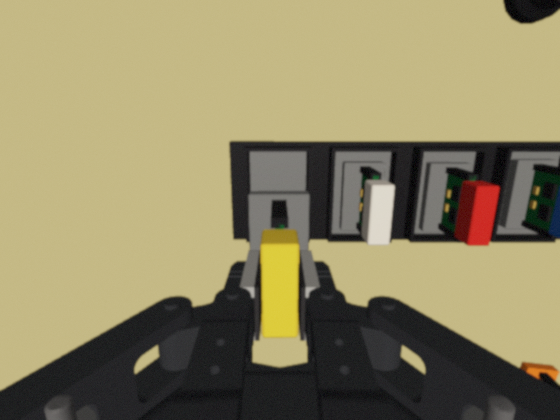

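Yellow is held upright over the leftmost bay, floor at (278,172). Place it.

move_arm(motion=[{"x": -0.1, "y": -0.1, "z": 3, "turn": 0, "jaw": 1}, {"x": -0.1, "y": -0.1, "z": 6, "turn": 0, "jaw": 1}, {"x": -0.1, "y": -0.1, "z": 8, "turn": 0, "jaw": 1}, {"x": -0.1, "y": -0.1, "z": 9, "turn": 0, "jaw": 1}, {"x": -0.1, "y": -0.1, "z": 9.8, "turn": 0, "jaw": 1}, {"x": -0.1, "y": -0.1, "z": 9.8, "turn": 0, "jaw": 1}, {"x": -0.1, "y": -0.1, "z": 9.9, "turn": 0, "jaw": 1}, {"x": -0.1, "y": -0.1, "z": 9.9, "turn": 0, "jaw": 1}, {"x": -0.1, "y": -0.1, "z": 9.9, "turn": 0, "jaw": 1}])

```text
clock: 25.15
tcp_pos: [0.5631, 0.3015, 0.024]
orientation: [-2.464, 1.946, -0.001]
contact_force: [1.7, 0.4, -1.5]
gripper_width: 0.0154
```

move_arm(motion=[{"x": 0, "y": 0, "z": 0.1, "turn": 0, "jaw": 1}, {"x": 0, "y": 0, "z": 0.1, "turn": 0, "jaw": 0.5}, {"x": 0, "y": 0, "z": 0.1, "turn": 0, "jaw": 0.3}, {"x": 0, "y": 0, "z": 0.1, "turn": 0, "jaw": 0.1}, {"x": 0, "y": 0, "z": 0.1, "turn": 0, "jaw": 0.1}, {"x": 0, "y": 0, "z": 0.1, "turn": 0, "jaw": 0.1}, {"x": 0, "y": 0, "z": -2, "turn": 0, "jaw": 0.1}, {"x": 0, "y": 0, "z": -5, "turn": 0, "jaw": 0.1}, {"x": 0, "y": 0, "z": -8, "turn": 0, "jaw": 0.1}, {"x": 0, "y": 0, "z": -10, "turn": 0, "jaw": 0.1}, {"x": 8, "y": 0, "z": -14, "turn": 0, "jaw": 0.1}, {"x": 10, "y": 2, "z": -16, "turn": 0, "jaw": 0.1}, {"x": 10, "y": 2, "z": -16, "turn": 0, "jaw": 0.1}, {"x": 10, "y": 2, "z": -16, "turn": 0, "jaw": 0.1}, {"x": 10, "y": 2, "z": -16, "turn": 0, "jaw": 0.1}])

```text
clock: 26.4
tcp_pos: [0.5671, 0.1985, 0.1847]
orientation: [-2.461, 1.949, -0.003]
contact_force: [0.0, 0.6, -0.3]
gripper_width: 0.0385
```

Run:
```python
from h import *
s=status.sense();print(s["tcp_pos"],s["contact_force"],s["gripper_width"])
w=capture("wrist"); cv2.imwrite("pics/w17.png",w["img"])
c=capture("scene"); cv2.imwrite("pics/s17.png",c["img"])
cv2.imwrite("pics/w17a.png",cv2.resize(w["img"][100:230,130:430],None,fx=2.6,fy=4,interpolation=cv2.INTER_CUBIC))
for n in["spool","loupe","flux"]:
    print(n,[proj(c,0) if 0 else ray(c,a["location"],0).round(3).tolist() for a in spotter.mark_of("scene",n)[:1]])
```

```text
[0.56705941 0.1984737  0.18468856] [ 0.03940228  0.60041958 -0.32022149] 0.03850408401044035
spool [[0.746, -0.14, 0.0]]
loupe [[0.767, 0.144, 0.0]]
flux [[0.523, -0.071, 0.0]]
```

View pics/w17.png

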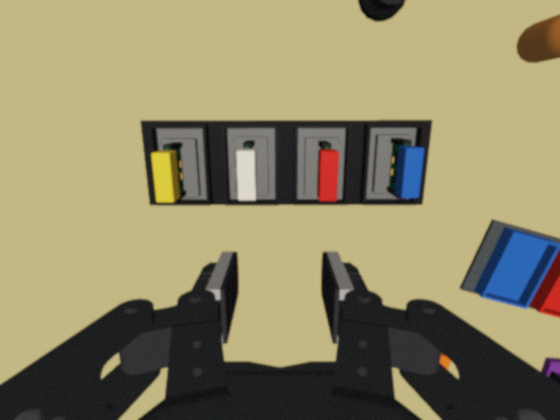

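View pics/s17.png

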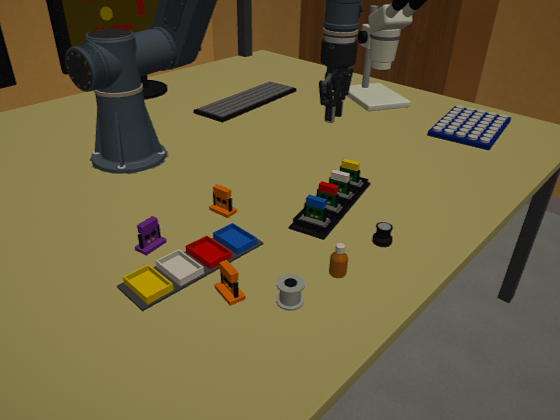

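All four carriers stand in the black rack, yellow, white, red and blue from left to right, and the bystanders are unmoved. The "flux" network hit lands on the empty blue bay, so it is false; in the scene picture the bottle is still at (339,262), as at the start. One numeric check of the placing:

Run:
```python
from h import *
w=capture("wrist"); im=w["img"][100:230,130:440]; hsv=cv2.cvtColor(im,cv2.COLOR_BGR2HSV)
R_={"yellow":((22,120,80),(36,255,255)),"white":((0,0,150),(179,60,255)),"red":((0,150,80),(5,255,255)),"blue":((100,130,60),(125,255,255))}
cor=[ray(w,q,.006)[:2] for q in((141,121),(431,121),(424,205),(150,206))]
ctr=np.mean(cor,0); a=.2345; print("rack",ctr.round(4))
Rz=np.array([[np.cos(a),-np.sin(a)],[np.sin(a),np.cos(a)]])
for k,(l,h) in R_.items():
    m=cv2.inRange(hsv,l,h); m[:, :][:45]=0; m[106:]=0
    n,lab,st,ce=cv2.connectedComponentsWithStats(m); i=1+np.argmax(st[1:,4]); 
    ys,xs=np.where(lab==i); r=cv2.minAreaRect(np.c_[xs,ys].astype(np.float32)); px=np.array(r[0])+[130,100]
    print(k,px.round(1),st[i,4],(Rz.T@(ray(w,px,.074)[:2]-ctr)).round(4))
t=capture("top"); 
for n in["spool","loupe","flux"]: print(n,[(ray(t,x["location"],0).round(3)[:2].tolist(),round(x["p"],2)) for x in spotter.mark_of("top",n)[:2]])
```

```text
rack [0.585  0.1982]
yellow [166.4 174.3] 1351 [0.0015 0.1042]
white [248.6 172.6] 989 [0.0031 0.0338]
red [331.3 173.7] 1023 [ 0.0022 -0.0369]
blue [413.9 170.9] 1385 [ 0.0046 -0.1073]
spool [([0.752, -0.143], 0.63)]
loupe [([0.762, 0.145], 0.85), ([0.617, 0.093], 0.26)]
flux [([0.761, -0.014], 0.77), ([0.591, 0.188], 0.63)]
```

```bash
python3 -c "
from rig import workorder; print(workorder.job_done())"
```

```text
the job is handed in; nothing more can be done
None
```

All four carriers are in the inspection rack in reverse order and let go, and the job is handed in after about 26 s on the robot's clock. From left to right the rack now holds yellow, white, red and blue; the supply rack held blue, red, white and yellow.

**Last checks:** The measured centres are within about 5 mm of their bay centres along both axes, against the 12 mm allowed. In the pictures the carriers look upright and seated on the bay floors; I did not measure their height or tilt. The gripper was clear of everything, and the reel, loupe and bottle are within about 5 mm of where they started. The three look-alikes were not touched.

**What failed or disagreed:**
- **First grasp missed:** The first close on blue came up empty. The fingertips sit about 31 mm higher than the reported TCP, by triangulation from two cameras, so I grasped correspondingly lower from then on. Nothing was disturbed.
- **Bottle detection:** The network once reported the bottle in the wrong place in the scene picture. The picture itself and the top camera both showed it unmoved.
- **Rack centre:** The last estimate of the inspection rack's centre differed by about 3–4 mm from the one used for placing. That is within the margin.

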